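# Present the marked assay cartridge to the inspection camera

## Task

One of the three cartridges in the rack is due for inspection: the one whose slot has the tall ball-headed pin beside it. Lift that one out and hold it up in the air in front of the inspection camera, its centre on the lens's line of sight 110 mm in front of the lens, leaned so that its broad window face is square to the lens and its top end is still up, and finish while holding it still there. Leave the other two cartridges in their slots, do not bump the camera, and do not disturb the other things on the bench.

Things in the scene. Friction and masses are not known exactly. Their poses are not given: they have to be found in the camera images.
- rack: fixed dark steel rack block, 130 (x) by 270 (y) by 30 tall (z) mm; origin at the centre of its underside. Three slots in its top in a row along its y: slot centres at x = +20 mm, y = +85 (a), 0 (b), -85 (c) mm. Beside each slot, on its -x side (x = -40 mm, same y), stands a bare aluminium pin: a tall one at one slot, short stubs at the other two
- pin_tall_top (a point): centre of the 24 mm aluminium ball head of the tall marker pin, 30 mm above the rack's top; the pin is fixed and stands 60 mm from the centre of the slot it marks, on that slot's -x side in the rack's frame. The short stubs at the other two slots are 6 mm high and 10 mm thick, with no ball
- cart_a_mid (a point): assay cartridge, upright white plastic slab with a glass window, a 12 mm dark sensor square in its middle, in both broad faces, 12 thick (x) by 40 wide (y) by 90 tall (z) mm, about 45 g, identical to the other two and the same after a half turn about z; this point is its centre, 45 mm above its foot. It starts loose in the a (+y) slot of the rack, its foot 22 mm deep in the slot and 68 mm of it above the rack; slot clearance about 1 mm a side, pulls straight up and out
- cart_b_mid (a point): assay cartridge, upright white plastic slab with a glass window, a 12 mm dark sensor square in its middle, in both broad faces, 12 thick (x) by 40 wide (y) by 90 tall (z) mm, about 45 g, identical to the other two and the same after a half turn about z; this point is its centre, 45 mm above its foot. It starts loose in the b (middle) slot of the rack, its foot 22 mm deep in the slot and 68 mm of it above the rack; slot clearance about 1 mm a side, pulls straight up and out
- cart_c_mid (a point): assay cartridge, upright white plastic slab with a glass window, a 12 mm dark sensor square in its middle, in both broad faces, 12 thick (x) by 40 wide (y) by 90 tall (z) mm, about 45 g, identical to the other two and the same after a half turn about z; this point is its centre, 45 mm above its foot. It starts loose in the c (-y) slot of the rack, its foot 22 mm deep in the slot and 68 mm of it above the rack; slot clearance about 1 mm a side, pulls straight up and out
- view (a point): viewing point in the air where the cartridge's centre belongs: on the lens's line of sight, 110 mm in front of the lens, 200 mm above the bench. Its x axis points to the lens along the line of sight (25 degrees above level), y is level, z is square to both and points mostly up, leaning 25 degrees away from the camera. A cartridge properly presented has its x along this x (either way round) and its z along this z
- lens (a point): centre of the front of the camera's lens (black barrel 38 mm across, with a 48 mm ring 25 mm behind its front), same axes as the viewing point; it looks along its -x, 25 degrees downward, from 246 mm above the bench
- camera: fixed inspection camera on a stand; origin on the bench straight below the viewing point. Its dark base plate, 110 x 100 x 12 mm, is centred 170 mm along +x from there, with a post 18 mm thick; on the post a grey 75 x 50 x 50 mm camera head pitched 25 degrees down, top about 310 mm above the bench, lens towards -x
- vial: bystander, loose: small amber vial with a white cap, 28 mm across, 55 mm tall; origin at the centre of its underside
- cassette: bystander, loose: flat orange and black cassette case, 75 x 90 x 16 mm; origin at the centre of its underside
- tip_box: bystander, loose: blue and grey pipette-tip box, 122 x 82 x 65 mm; origin at the centre of its underside
- mouse: bystander, loose: black computer mouse, 105 x 62 x 32 mm; origin at the centre of its underside

How it is judged:
On the way:
1. the marked cartridge is lifted clear of the rack (((y of pin_tall_top in the frame of rack above 0.04 m and height (world z) of cart_a_mid above 0.09 m) or (y of pin_tall_top in the frame of rack between -0.04 and 0.04 m and height (world z) of cart_b_mid above 0.09 m) or (y of pin_tall_top in the frame of rack below -0.04 m and height (world z) of cart_c_mid above 0.09 m))), for 0.1 s.
At the end, for the whole second after the job is handed in: the cartridge marked by the tall pin is gripped, still, clear of rack and camera, its centre within 20 mm of the viewing point, its face and long axis within 0.17 rad of square to the line of sight, top up; the other two cartridges within 12 mm of where they stood (((y of pin_tall_top in the frame of rack above 0.04 m and distance between cart_a_mid and view below 0.02 m and height (world z) of cart_a_mid above 0.15 m and angle between the x axis of cart_a_mid and the x axis of view, either way round below 0.17 rad and angle between the z axis of cart_a_mid and the z axis of view, either way round below 0.17 rad and angle between cart_a_mid's own z axis and vertical below 0.8 rad and contact force between cart_a and the fingers above 0.5 N and linear speed of cart_a below 0.03 m/s and contact force between cart_a and camera below 0.1 N and contact force between cart_a and rack below 0.1 N and distance of each of cart_b_mid, cart_c_mid from where it was at the start of the episode below 0.012 m) or (y of pin_tall_top in the frame of rack between -0.04 and 0.04 m and distance between cart_b_mid and view below 0.02 m and height (world z) of cart_b_mid above 0.15 m and angle between the x axis of cart_b_mid and the x axis of view, either way round below 0.17 rad and angle between the z axis of cart_b_mid and the z axis of view, either way round below 0.17 rad and angle between cart_b_mid's own z axis and vertical below 0.8 rad and contact force between cart_b and the fingers above 0.5 N and linear speed of cart_b below 0.03 m/s and contact force between cart_b and camera below 0.1 N and contact force between cart_b and rack below 0.1 N and distance of each of cart_a_mid, cart_c_mid from where it was at the start of the episode below 0.012 m) or (y of pin_tall_top in the frame of rack below -0.04 m and distance between cart_c_mid and view below 0.02 m and height (world z) of cart_c_mid above 0.15 m and angle between the x axis of cart_c_mid and the x axis of view, either way round below 0.17 rad and angle between the z axis of cart_c_mid and the z axis of view, either way round below 0.17 rad and angle between cart_c_mid's own z axis and vertical below 0.8 rad and contact force between cart_c and the fingers above 0.5 N and linear speed of cart_c below 0.03 m/s and contact force between cart_c and camera below 0.1 N and contact force between cart_c and rack below 0.1 N and distance of each of cart_a_mid, cart_b_mid from where it was at the start of the episode below 0.012 m))); the arm keeps its last pose, push and grip.
It fails at once if an unmarked cartridge is pulled up or moved by more than 12 mm ((not (y of pin_tall_top in the frame of rack above 0.04 m) and distance of cart_a_mid from where it was at the start of the episode above 0.012 m) or (not (y of pin_tall_top in the frame of rack between -0.04 and 0.04 m) and distance of cart_b_mid from where it was at the start of the episode above 0.012 m) or (not (y of pin_tall_top in the frame of rack below -0.04 m) and distance of cart_c_mid from where it was at the start of the episode above 0.012 m)).
It fails at once if the camera is bumped (over 3 N) (contact force between camera and anything else above 3 N).
It fails at once if another thing on the bench is moved by more than 20 mm (distance of any of vial, cassette, tip_box, mouse from where it was at the start of the episode above 0.02 m).
It also fails if it takes over 42 s, if anything falls off the work surface, if the arm or the gripper's body presses on something with over 40 N, if the wrist force passes 120 N, or if a joint passes its speed limit or range.

## Robot

A 6-joint arm with a two-finger parallel gripper is mounted at the origin on the work surface. World frame = base frame: x ahead of the robot, y to its left, z up, the work surface at z = 0. Lengths are in m, angles in rad, forces in N, time in s.
With the tool pointing down it reaches from about 0.275 to 0.825 m from the base axis. Payload 4.9 kg.
Tool frame: the origin (TCP) lies midway between the tips of the shut fingers; the grasp point (between the pads) lies 19 mm behind it (bot.grip_depth is the distance from the TCP to the grasp point, in m); z points along the fingers, y is the line along which they close (so a half turn about z gives the same grasp; the last joint's range is limited). The gripper opens to 85 mm and grips with 20 to 120 N. Pads are 22 mm wide; open, the fingers measure 114 mm over their backs; the gripper's body (76 mm by 85 mm) begins 54 mm behind the grasp point. The pads swing forward as they close: fully open they stand 13 mm farther back than shut.
Start: joints at [1.196, 0.326, -0.193, 1.052, 0, 1.437], TCP at [0.131, 0.534, 0.231] pointing down, gripper open.
Joint ranges: [-2.65, 2.65], [-0.97, 1.79], [-1.3, 1.35], [-1.93, 2.1], [-1.47, 1.37], [-3.14, 3.14]. Speed limits (rad/s): [2.57, 2.57, 3.14, 3.14, 3.14, 3.14].

## Interface

Orientations are given as a unit quaternion [w, x, y, z].
In Python, from cell import bot gives the robot as it stands. Calls block until the motion is done:
- bot.move_pose(position, orientation): joint-space move of the TCP to a pose.
- bot.move_linear(position, speed=0.15, rotation=None, until_force=None): straight line of the TCP; rotation=None keeps the orientation; speed is the mean speed in m/s. With until_force (N) it stops when the force on the tool has changed by that much, and returns True; else False.
- bot.goto_joints(angles): joint-space move.
- bot.set_gripper(opening, grasp_force=None): opening from 0.0 (shut) to 1.0 (fully open); grasp_force is the grip in N (None keeps the last); returns when the fingers have stopped.
- bot.wait(seconds).
- bot.solve_ik(position, orientation): joint angles nearest the present ones, or None.
- bot.camera(name): name is "side" or "top" or "wrist"; returns the picture (384x512x3 uint8, red, green, blue); there is no depth.
- bot.calibration(name): a dict with "mtx" (3x3 intrinsics, pixels), "k1" (the pictures are not rectified: a ray, as slopes to the right and down, at radius r is drawn at 1 + k1 r^2 times it, then the intrinsics apply), "extrinsics" (4x4, takes a point from world to camera coordinates); the wrist camera has in their place "hand_eye" (4x4, takes a point from camera to tool coordinates, whose origin is the TCP and whose axes are the flange's). Camera axes: x right, y down, z forward; pixel columns grow to the right and rows downward; lengths in m; the calibration is good to about 2 mm. A picture is of the moment at which its call begins: read the wrist's pose just before it. calibration takes no time and is no camera call.
A pose or a line that the arm cannot do raises bot.PlanningError and nothing moves.
- bot.close_job(): hands the job in; it is judged then, once.
Trained networks look in the newest picture that a camera, given by its name, has taken for a name from the list of things; names that differ only in an ending like _2 or _b are one class to them, and where a whole thing is asked for, a point or a joint stands for the part that bears it (a point fixed in the world has none). Each returns a list of dicts, best first, with "confidence" (0 to 1); they miss things now and then, are a little off and sometimes report something else, mostly with a low value. They report only what shows in the picture. A call takes as long as a camera call.
- bot.search_frame(camera, thing): "bbox" ([left, top, width, height] in pixels, round what is visible of it).
Readings, each from a call of its own:
- bot.read_clock(): time.
- bot.read_joint_positions(): joint angles.
- bot.read_joint_vel(): joint speeds.
- bot.read_joint_efforts(): joint torques, N m.
- bot.read_position(): TCP position.
- bot.read_tool_rot(): TCP orientation.
- bot.read_ft_force(): force on the tool from outside, world axes, zero at the start.
- bot.read_moment(): the same for the moment, N m.
- bot.read_gripper_width(): opening from 0.0 (shut) to 1.0 (fully open).
- bot.read_finger_force(): force on a finger pad.
Only numpy, scipy, OpenCV 4.12 (cv2) and the standard library are available. Lean on these libraries where they do the work, as an engineer would, in place of code of your own. Each camera call takes 0.05 s, during which the arm holds its last target. There are 200 camera calls.

## Working session

There is one attempt and no reset: what is moved stays moved. The work goes in short steps, each a Python script; the robot and the scene stay as the last script left them, time stands still between calls to the robot, and variables do not carry over. Pictures are saved under pics/ and viewed, at most 10 in all, crops included, and the job is handed in when it is done.

```bash
mkdir -p pics; python3 - <<'E'
from cell import bot
import cv2
for n in ["top","side"]:
    im=bot.camera(n); cv2.imwrite(f"pics/{n}.png",cv2.resize(im[:,:,::-1],(800,600),interpolation=cv2.INTER_CUBIC))
    cv2.imwrite(f"{n}_raw.png",im[:,:,::-1])
    c=bot.calibration(n);print(n,c)
    for t in ["rack","pin_tall_top","cart_a_mid","camera","lens","tip_box"]:
        print(t,[(d["bbox"],round(d["confidence"],2)) for d in bot.search_frame(n,t)[:4]])
print(bot.calibration("wrist"))
E
```

```text
top {'mtx': array([[358.9818696 ,   0.        , 252.78496757],
       [  0.        , 358.9818696 , 191.71271842],
       [  0.        ,   0.        ,   1.        ]]), 'k1': -0.10228025930001426, 'extrinsics': array([[ 0.01218475, -0.99982102,  0.01447286, -0.0221302 ],
       [-0.99232817, -0.01387176, -0.12285104,  0.59495401],
       [ 0.12302981, -0.01286492, -0.99231959,  1.60248453],
       [ 0.        ,  0.        ,  0.        ,  1.        ]])}
rack [([189.3, 150.3, 33.3, 42.9], 0.68), ([270.9, 195.6, 60.8, 44.8], 0.6)]
pin_tall_top []
cart_a_mid [([355.0, 215.9, 29.5, 29.4], 0.65), ([278.5, 201.6, 10.0, 7.8], 0.55)]
camera [([190.8, 149.1, 31.0, 46.3], 0.89)]
lens [([194.9, 154.5, 15.8, 34.6], 0.98), ([237.5, 146.2, 23.6, 16.3], 0.56)]
tip_box [([355.7, 215.7, 28.7, 31.8], 0.77), ([190.6, 149.5, 33.1, 46.3], 0.7)]
side {'mtx': array([[437.53573066,   0.        , 254.25168871],
       [  0.        , 437.53573066, 190.607459  ],
       [  0.        ,   0.        ,   1.        ]]), 'k1': 0.02843310529228386, 'extrinsics': array([[-0.99440868, -0.10337657,  0.02155612,  0.56606105
[... 301 characters left out ...]
177.2, 8.3, 15.7], 0.6)]
camera [([200.8, 184.4, 46.2, 97.4], 0.61)]
lens [([199.7, 184.7, 44.6, 36.6], 0.95)]
tip_box [([284.3, 124.9, 29.8, 20.9], 0.96)]
{'mtx': array([[332.60240703,   0.        , 251.7277028 ],
       [  0.        , 332.60240703, 193.39494291],
       [  0.        ,   0.        ,   1.        ]]), 'k1': -0.09452399510463823, 'hand_eye': array([[-3.59570472e-04, -9.51017749e-01, -3.09136072e-01,
         7.87580396e-02],
       [ 9.99999523e-01, -6.22799355e-04,  7.52817163e-04,
        -9.86931546e-05],
       [-9.08472230e-04, -3.09135654e-01,  9.51017519e-01,
        -1.43004113e-01],
       [ 0.00000000e+00,  0.00000000e+00,  0.00000000e+00,
         1.00000000e+00]])}
```

View pics/top.png

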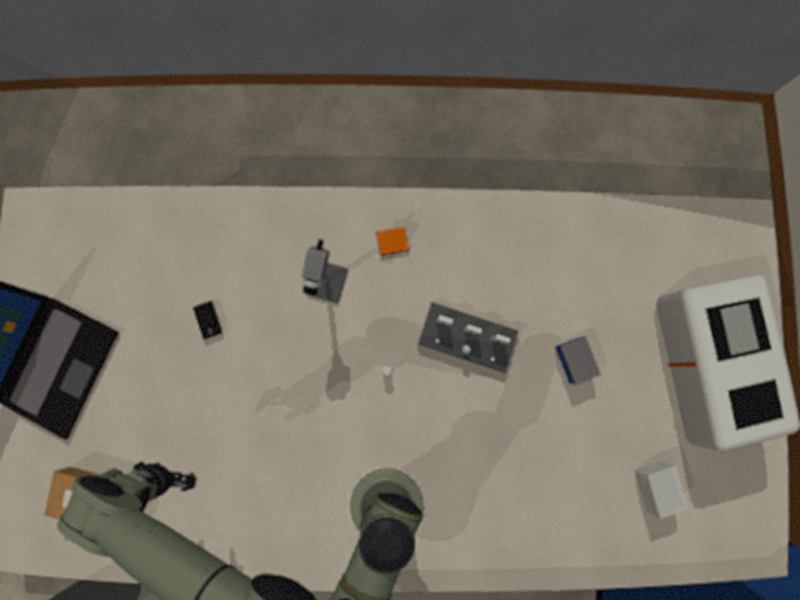

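View pics/side.png

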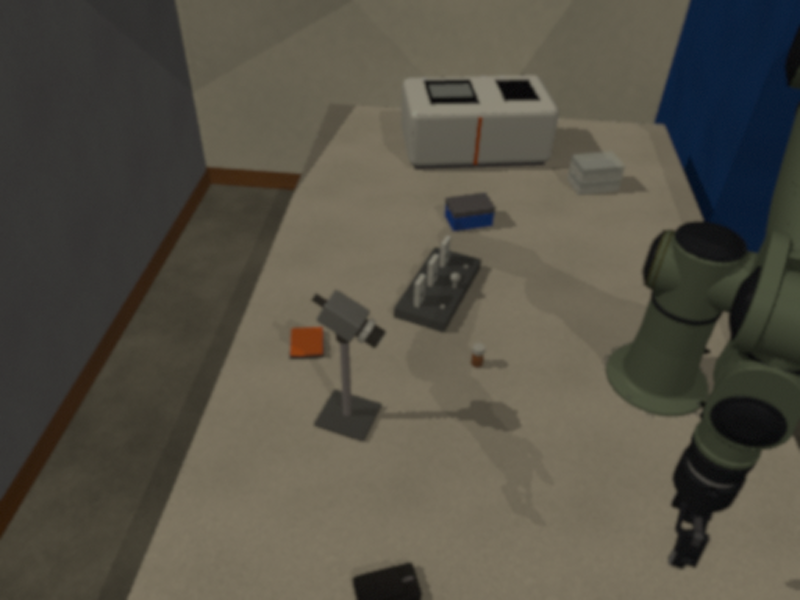

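The pictures show the rack (top view, centre ~(468,340) of 800x600) with a ball near (466,350), apparently at the middle slot. The camera base is at ~(328,283), with the lens facing the robot. I'll compute rough positions next, then look closer with the wrist camera.

```bash
cat > h.py <<'E'
import numpy as np, cv2
from scipy.spatial.transform import Rotation as R
from cell import bot
def cam(name, pose=None):
    c=bot.calibration(name)
    if name=="wrist":
        p,q=pose; T=np.eye(4); T[:3,:3]=R.from_quat(np.roll(q,-1)).as_matrix(); T[:3,3]=p
        E=np.linalg.inv(T@c["hand_eye"])
    else: E=c["extrinsics"]
    return c["mtx"],c["k1"],E
def rays(C,px):
    # drawn = ray*(1+k1 r^2): OpenCV's radial model
    K,k,E=C; n=cv2.undistortPoints(np.array(px,float).reshape(-1,1,2),K,np.array([k,0,0,0.]))[:,0]
    d=np.c_[n,np.ones(len(n))]@E[:3,:3]; return -E[:3,:3].T@E[:3,3],d
def onz(C,px,z):
    o,d=rays(C,px); z=np.broadcast_to(z,len(d)); return o+d*((z-o[2])/d[:,2])[:,None]
def proj(C,P):
    K,k,E=C; return cv2.projectPoints(np.array(P,float).reshape(-1,1,3),cv2.Rodrigues(E[:3,:3])[0],E[:3,3],K,np.array([k,0,0,0.]))[0][:,0]
def pose(): return np.array(bot.read_position()),np.array(bot.read_tool_rot())
def quat(M): return np.roll(R.from_matrix(M).as_quat(),1)
E
python3 - <<'E'
from h import *
np.set_printoptions(precision=3,suppress=True)
T=cam("top");S=cam("side");s=1/1.5625
print("rack",onz(T,np.array([(433,303),(518,333),(503,377),(419,347)])*s,.03))
print("ball",onz(T,np.array([(466,350)])*s,.06))
print("ballside",onz(S,np.array([(455,279)])*s,.06))
print("base top",onz(T,np.array([(348,267),(339,303),(305,290)])*s,.012))
print("base side",onz(S,np.array([(332,393),(382,405),(363,438),(315,424)])*s,.012))
print("lens",onz(T,np.array([(310,290)])*s,.246),onz(S,np.array([(376,335)])*s,.246))
print("vial",onz(T,np.array([(387,371)])*s,.055),"cas",onz(T,np.array([(393,240)])*s,.016),"tip",onz(T,np.array([(578,360)])*s,.065),"mouse",onz(T,np.array([(208,320)])*s,.03))
print(pose())
E
```

```text
rack [[ 0.587 -0.126  0.03 ]
 [ 0.502 -0.377  0.03 ]
 [ 0.373 -0.332  0.03 ]
 [ 0.458 -0.086  0.03 ]]
ball [[ 0.45  -0.219  0.06 ]]
ballside [[ 0.452 -0.21   0.06 ]]
base top [[0.694 0.127 0.012]
 [0.586 0.151 0.012]
 [0.623 0.253 0.012]]
base side [[0.693 0.142 0.012]
 [0.584 0.162 0.012]
 [0.612 0.25  0.012]
 [0.712 0.227 0.012]]
lens [[0.591 0.206 0.246]] [[0.593 0.196 0.246]]
vial [[0.388 0.006 0.055]] cas [[ 0.778 -0.006  0.016]] tip [[ 0.423 -0.544  0.065]] mouse [[0.528 0.535 0.03 ]]
(array([0.131, 0.534, 0.231]), array([0.   , 0.12 , 0.993, 0.   ]))
```

Rough estimates from the two cameras agree: rack at about (.48,-.23) with yaw about -18.7°, ball at the middle slot, camera yaw about -12° and view point about (.49,.226,.2). Next: wrist close-ups of both.

```bash
cat >> h.py <<'E'
def tool(yaw,tilt=0.):
    # tool y = level y of the frame with this yaw, tool x = -frame x, z down, tilted toward +x by tilt
    return R.from_euler("z",yaw).as_matrix()@R.from_euler("y",-tilt).as_matrix()@np.diag([-1.,1,-1])
E
python3 - <<'E'
from h import *
np.set_printoptions(precision=3,suppress=True)
import json
def shot(n):
    p,q=pose(); im=bot.camera("wrist"); cv2.imwrite(f"pics/{n}.png",cv2.resize(im[:,:,::-1],(800,600),interpolation=cv2.INTER_CUBIC))
    json.dump([p.tolist(),q.tolist()],open(n+".json","w")); print(n,p,q,bot.read_clock())
M=tool(np.radians(-12),np.radians(25)); print(M)
bot.move_pose([.35,.25,.40],quat(M)); shot("w_cam")
bot.move_pose([.43,-.21,.34],quat(tool(np.radians(-18.7)))); shot("w_rack")
E
```

```text
[[-0.887  0.208  0.413]
 [ 0.188  0.978 -0.088]
 [-0.423  0.    -0.906]]
w_cam [0.35 0.25 0.4 ] [ 0.215  0.102  0.971 -0.023] 2.2
w_rack [ 0.43  -0.209  0.34 ] [0.    0.162 0.987 0.   ] 3.975
```

View pics/w_cam.png

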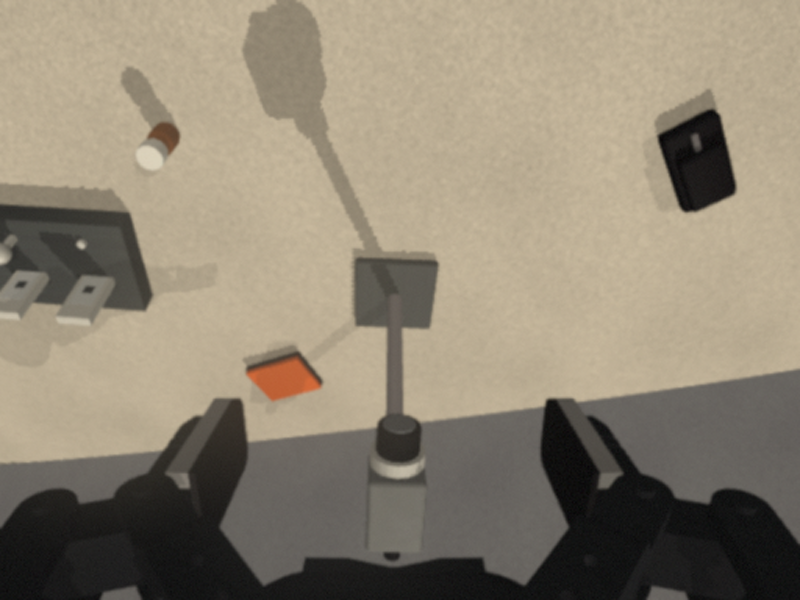

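View pics/w_rack.png

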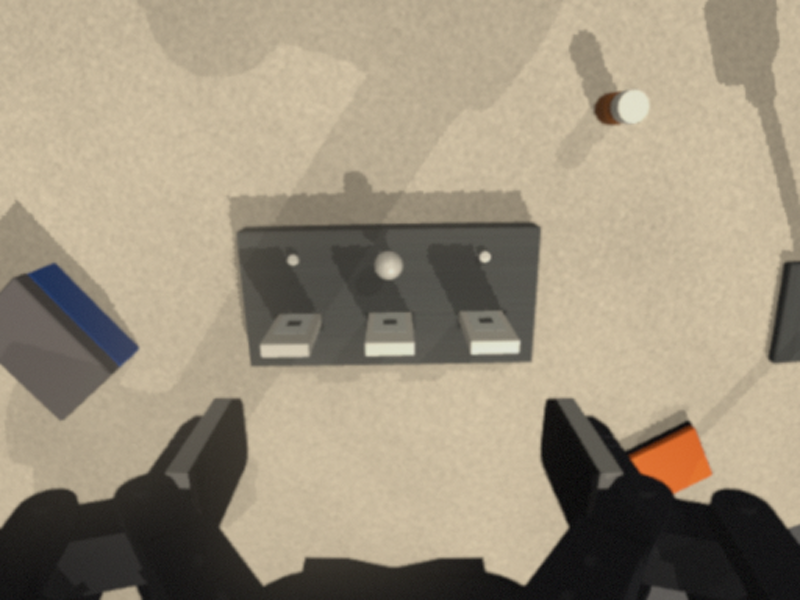

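Rack picture: the ball is at (388,265) beside the middle cartridge, whose top face is centred at (390,349). The stubs are at (293,260) and (485,257). Camera picture: base plate corners are (356,258), (438,262), (430,328), (356,326); the lens front is near (399,425).

```bash
python3 - <<'E'
from h import *
import json
from scipy.optimize import least_squares
np.set_printoptions(precision=4,suppress=True)
s=1/1.5625
C=cam("wrist",json.load(open("w_rack.json")))
loc=np.array([[-.04,-.085,.036],[-.04,0,.06],[-.04,.085,.036],[.02,-.085,.098],[.02,0,.098],[.02,.085,.098],[.065,.135,.03],[.065,-.135,.03]])
px=np.array([(293,260),(388,265),(485,257),(286,350),(390,349),(495,346.5),(532,362),(251,365)])*s
W=lambda v,l:l@R.from_euler("z",v[2]).as_matrix().T+[v[0],v[1],0]
f=lambda v:(proj(C,W(v,loc))-px).ravel()
r=least_squares(f,[.48,-.23,-.326],x_scale=[.1,.1,.3]);print("rack",r.x,np.degrees(r.x[2]),r.fun.reshape(-1,2))
print("slot b",W(r.x,np.array([[.02,0,.053]])))
print("check b top alone",onz(C,px[4:5],.098))
# camera: origin below view point; base corners + lens front
D=cam("wrist",json.load(open("w_cam.json")))
h=.11*np.cos(np.radians(25))
bl=np.array([[.115,-.05,.012],[.115,.05,.012],[.225,.05,.012],[.225,-.05,.012],[h,0,.246]])
bp=np.array([(356,258),(438,262),(430,328),(356,326),(399,427)])*s
g=lambda v:(proj(D,W(v,bl))-bp).ravel()
r2=least_squares(g,[.49,.226,-.2],x_scale=[.1,.1,.3]);print("cam",r2.x,np.degrees(r2.x[2]),r2.fun.reshape(-1,2))
S=cam("side");T=cam("top")
print("side lens",proj(S,W(r2.x,bl))/s,"\ntop",proj(T,W(r2.x,bl))/s)
json.dump([r.x.tolist(),r2.x.tolist()],open("fit.json","w"))
E
```

```text
rack [ 0.4918 -0.2327 -0.3095] -17.733374187560734 [[ 0.0211 -0.1225]
 [ 0.5688 -0.1944]
 [ 0.2147 -0.1467]
 [-0.8478  0.1071]
 [-0.0408 -0.1393]
 [ 0.2878  0.3379]
 [-0.2126 -0.2311]
 [ 0.0072  0.5043]]
slot b [[ 0.5108 -0.2388  0.053 ]]
check b top alone [[ 0.511  -0.2388  0.098 ]]
cam [ 0.4883  0.2311 -0.253 ] -14.496836897262241 [[-0.7336  1.9512]
 [ 0.5389  1.2403]
 [ 0.1948  0.1678]
 [-0.417  -0.0157]
 [ 0.2796 -3.1155]]
side lens [[381.1796 401.9119]
 [362.6508 438.3205]
 [312.1923 422.1901]
 [332.8791 387.264 ]
 [379.7401 339.11  ]] 
top [[338.0744 302.482 ]
 [305.758  293.6641]
 [316.0941 258.5644]
 [348.1793 267.2192]
 [309.715  292.3004]]
```

```bash
python3 - <<'E'
from h import *
import json
from scipy.optimize import least_squares
np.set_printoptions(precision=4,suppress=True)
s=1/1.5625
W=lambda v,l:l@R.from_euler("z",v[2]).as_matrix().T+[v[0],v[1],0]
D=cam("wrist",json.load(open("w_cam.json")))
h=.11*np.cos(np.radians(25))
bl=np.array([[.115,-.05,.012],[.115,.05,.012],[.225,.05,.012],[.225,-.05,.012],[h,0,.246]])
bp=np.array([(356,262),(437,266),(430,328),(356,326),(399,425)])*s
S=cam("side");sp=np.array([(382,405),(363,438),(315,424),(332,393),(377,336)])*s
g=lambda v:np.r_[(proj(D,W(v,bl))-bp).ravel(),.7*(proj(S,W(v,bl))-sp).ravel()]
r2=least_squares(g,[.49,.226,-.2],x_scale=[.1,.1,.3],loss="soft_l1");print("cam",r2.x,np.degrees(r2.x[2]),r2.fun.reshape(-1,2))
rk=json.load(open("fit.json"))[0]
json.dump([rk,r2.x.tolist()],open("fit.json","w"))
# grasp point 18 mm above cartridge centre; TCP = centre -1 mm
M=tool(rk[2]); b=W(np.array(rk),np.array([[.02,0,.053]]))[0]
bot.set_gripper(.78)
off=.001
tg=b-[0,0,off]   # TCP
bot.move_pose(tg+[0,0,.14],quat(M))
print(pose()[0],tg,bot.read_gripper_width())
p,q=pose(); im=bot.camera("wrist"); cv2.imwrite("pics/w_above.png",cv2.resize(im[:,:,::-1],(800,600),interpolation=cv2.INTER_CUBIC))
C=cam("wrist",(p,q)); print("predicted cart tops",proj(C,W(np.array(rk),np.array([[.02,y,.098] for y in(-.085,0,.085)])))/s)
E
```

```text
cam [ 0.4896  0.2301 -0.2483] -14.228934872031662 [[-0.7936  0.0935]
 [ 1.0481 -0.8199]
 [ 0.3288  0.5732]
 [-0.2228  0.5505]
 [ 0.077  -1.2223]
 [-0.6924 -1.5035]
 [-0.3974  0.0422]
 [-1.5378 -0.8232]
 [ 0.0375 -2.6086]
 [ 0.913   1.2694]]
[ 0.5109 -0.2389  0.1928] [ 0.5108 -0.2388  0.052 ] 0.7827454030815395
predicted cart tops [[218.6855 305.1192]
 [393.1735 305.0507]
 [567.598  304.9197]]
```

View pics/w_above.png

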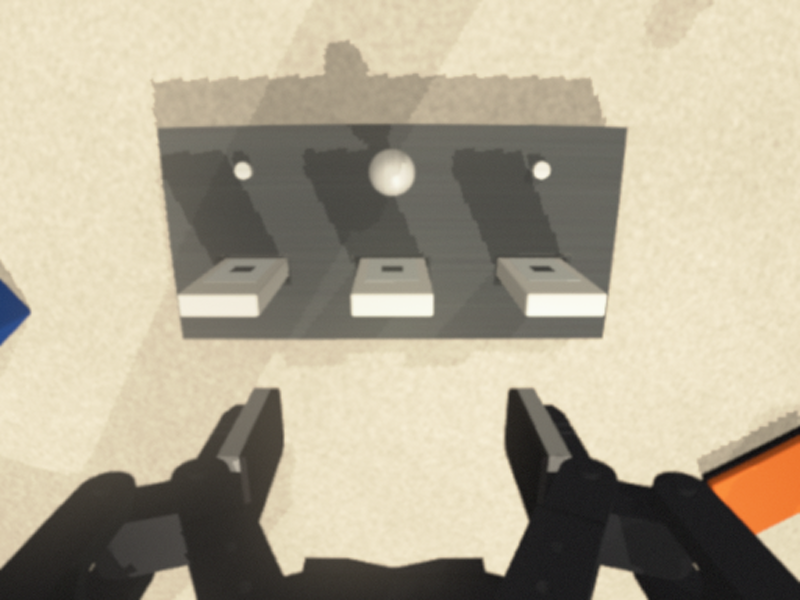

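The cartridge tops show at (220,305), (392,305) and (566,304), within 2 px of prediction, and the ball marks the middle one. Grasp, lift, then take a wrist look.

```bash
python3 - <<'E'
from h import *
import json
np.set_printoptions(precision=4,suppress=True)
rk,cm=json.load(open("fit.json"))
b=R.from_euler("z",rk[2]).apply([.02,0,0])+[rk[0],rk[1],.053]
tg=b-[0,0,.001]
print(bot.move_linear(tg,speed=.08,until_force=12),pose()[0])
bot.set_gripper(0,grasp_force=35); print(bot.read_gripper_width(),bot.read_finger_force(),bot.read_ft_force())
bot.move_linear(tg+[0,0,.03],speed=.06)
bot.move_linear(tg+[0,0,.2],speed=.12)
print(pose()[0],bot.read_gripper_width(),bot.read_finger_force(),bot.read_ft_force(),bot.read_clock())
im=bot.camera("wrist"); cv2.imwrite("pics/w_lift.png",cv2.resize(im[:,:,::-1],(800,600),interpolation=cv2.INTER_CUBIC))
E
```

```text
False [ 0.5112 -0.239   0.0524]
0.46074669461803114 37.81042814254761 [-0.3888 -0.0833  3.1808]
[ 0.5104 -0.2386  0.2512] 0.45857535351756096 37.66645431518555 [-0.1796  0.0658 -1.2633] 9.5417
```

View pics/w_lift.png

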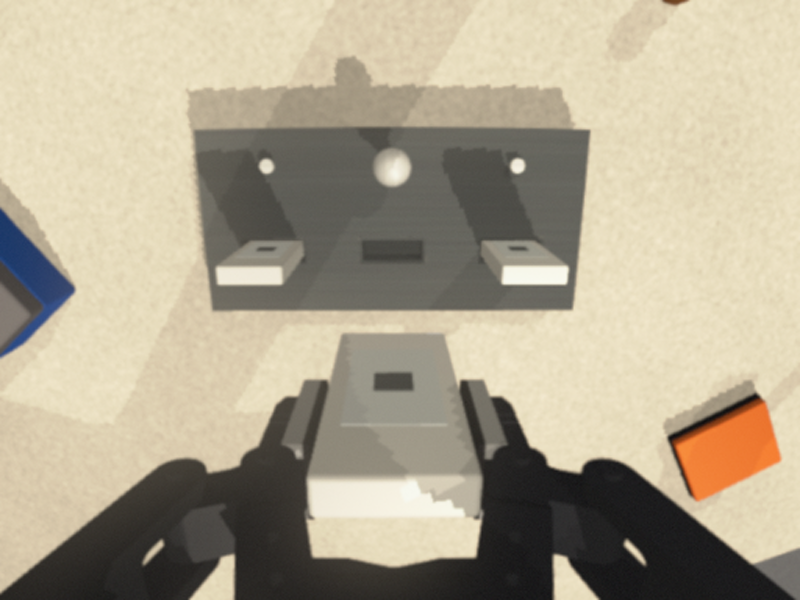

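The picture shows the cartridge held straight with its sensor at (393,381). The middle slot is empty and both neighbours are still seated. Now present it.

```bash
python3 - <<'E'
from h import *
import json
np.set_printoptions(precision=4,suppress=True)
rk,cm=json.load(open("fit.json"))
p,q=pose(); Mr=R.from_quat(np.roll(q,-1)).as_matrix()
print("sensor predicted",proj(cam("wrist",(p,q)),p+Mr@[.006,0,-.001])*1.5625)
M=tool(cm[2],np.radians(25)); v=np.array([cm[0],cm[1],.2]); tg=v+.001*M[:,2]
back=np.array([-np.cos(cm[2]),-np.sin(cm[2]),0])
print(bot.solve_ik(tg,quat(M)))
bot.move_pose([.40,-.05,.30],quat(tool(-.28,np.radians(12))))
bot.move_pose(tg+.12*back+[0,0,.03],quat(M))
bot.move_linear(tg,speed=.08)
bot.wait(.5)
print(pose(),tg,quat(M),bot.read_gripper_width(),bot.read_finger_force(),bot.read_clock())
S=bot.camera("side")[150:290,180:320,::-1];T=bot.camera("top")[110:230,160:280,::-1]
w=bot.camera("wrist")[:,:,::-1]
cv2.imwrite("pics/fin.png",np.hstack([cv2.resize(S,(400,400),interpolation=cv2.INTER_CUBIC),cv2.resize(T,(400,400),interpolation=cv2.INTER_CUBIC)]))
cv2.imwrite("pics/finw.png",cv2.resize(w,(800,600),interpolation=cv2.INTER_CUBIC))
E
```

```text
sensor predicted [[393.1896 385.438 ]]
[ 0.4565  0.1351 -0.6339  0.4606 -0.2773  0.6567]
(array([0.49  , 0.23  , 0.1991]), array([ 0.2148,  0.1209,  0.9688, -0.0268])) [0.49   0.23   0.1991] [ 0.2148  0.1209  0.9688 -0.0268] 0.462767974831674 37.68512964248657 13.9167
```

View pics/fin.png

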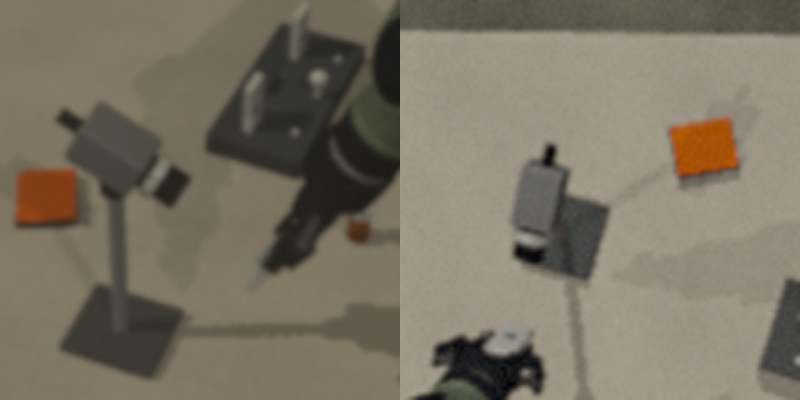

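View pics/finw.png

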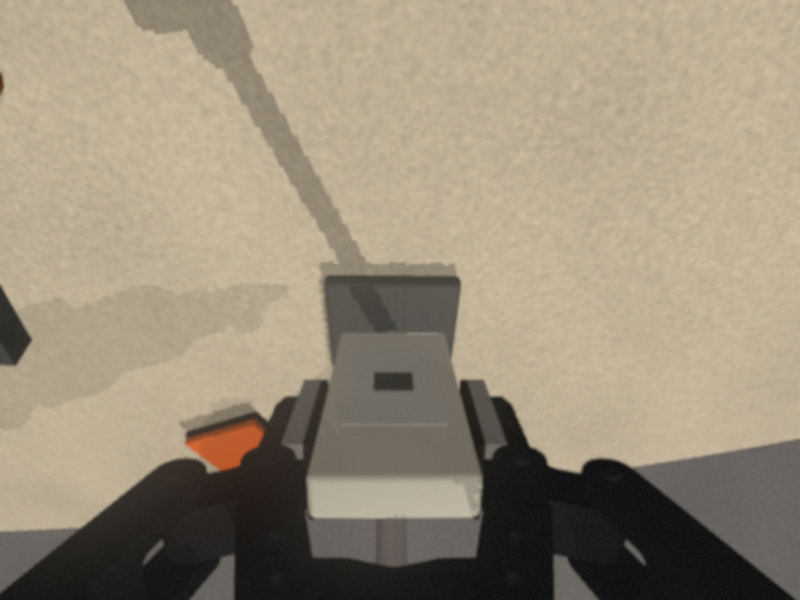

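The wrist view shows the base plate's near edge level at (326,281)-(460,281) and centred on the cartridge at x = 393, so the yaw is right. One check of the distance against the base plate, then hand in.

```bash
python3 - <<'E'
from h import *
import json
np.set_printoptions(precision=4,suppress=True)
rk,cm=json.load(open("fit.json")); C=cam("wrist",pose()); s=1/1.5625
P=onz(C,np.array([(326,282),(460,282)])*s,.012)
u=R.from_euler("z",cm[2]).as_matrix().T
d=(P-[cm[0],cm[1],0])@u.T; print("corners in camera frame",d, "expected x .115 y -+.05")
if np.abs(d[:,0]-.115).max()<.008 and abs(d[:,1].mean())<.006 and abs(d[0,0]-d[1,0])<.006:
    print(bot.close_job())
E
```

```text
corners in camera frame [[ 0.113  -0.0484  0.012 ]
 [ 0.1132  0.0481  0.012 ]] expected x .115 y -+.05
the job is handed in; nothing more can be done
None
```

The middle cartridge (b), the one marked by the ball pin, is held still at the computed viewing point, tilted 25° to face the lens. The last check put the camera base within 2 mm of its fitted position, and the job is handed in (no verdict was returned).

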